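# Sweep pigment pots through the gate into the slot

## Robot

A 6-joint arm with a two-finger parallel gripper is mounted at the origin on the work surface. World frame = base frame: x ahead of the robot, y to its left, z up, the work surface at z = 0. Lengths are in m, angles in degrees, forces in N, time in s.
With the tool pointing down it reaches from about 0.3 to 0.75 m from the base axis. Payload 8.5 kg.
Tool frame: the origin (TCP) lies between the finger pads; the fingertips stand 17 mm ahead of it and the grasp point (between the pads) lies 2 mm behind it (env.tip_reach is the distance from the TCP to the fingertips, in m); z points along the fingers, y is the line along which they close (so a half turn about z gives the same grasp; the last joint's range is limited). The gripper opens to 85 mm and grips with 20 to 120 N. Pads are 22 mm wide; open, the fingers measure 114 mm over their backs; the gripper's body (76 mm by 85 mm) begins 54 mm behind the grasp point. The pads swing forward as they close: fully open they stand 13 mm farther back than shut.
Start: joints at [63.868, 21.807, 74.336, -0, 83.858, -12.336], TCP at [0.131, 0.534, 0.248] pointing down, gripper open.
Joint ranges: [-178.18, 178.18], [-50.72, 133.34], [12.68, 142.11], [-81.47, 261.47], [9.98, 163.14], [-165.26, 165.26]. Speed limits (degrees/s): [136.94, 136.94, 180, 180, 180, 180].

## Interface

Orientations are given as a 3x3 rotation matrix whose columns are the frame's x, y, z axes.
In Python, from rig import env, viewer gives the robot as it stands.
- The arm moves only by the tool move_arm, never from a script. Its argument "motion" is a list of rows, each a list of 2 entries, a list of its own where there are three numbers: the shift along the tool's x, y, z normalised to -1 to 1, where 1 is 50 mm, then the turn, a rotation vector about the tool's x, y, z normalised to -1 to 1, where 1 is 8 degrees. A call has 1 to 20 rows; each row shifts and turns the commanded pose from where the row before left it, along the tool's axes as they then stand; what a row does not reach is not made up. A row lasts 1/10 s, in which the tool goes at most 50 mm and 8.59 degrees, less where a joint would pass 70% of its speed; a pose out of reach is approached as far as the arm can. A call with a number of a shift or a turn outside -1 to 1 is refused whole. A call with a gripper value outside its range is refused whole. "claw" is the closure, from 0 (fully open) to 1 (shut), set as the call begins (left out, the last holds). The fingers move at their own pace and stop on an object; "force" is the grip in N (left out, the last holds). Time passes only in rows, so rows that do not move let the fingers close. It gives the time, the measured TCP pose, the force, the opening and the grip force at its end, in the units of the state.
- env.observe(): the state, without advancing time (a new reading comes with each control period).
- viewer.get_image(name): name is "scene" or "top"; returns a dict with "frame" (420x560x3 uint8, red, green, blue), "depth" (420x560 float32, m along the optical axis (not along the pixel's ray), 0 where there is no reading), "fx", "fy", "cx", "cy" (pixels), "eye" and "attitude" of the camera in the world. Camera axes: x right, y up, looking along -z (the intrinsics and any distortion apply to the point x, -y, -z); pixel columns grow to the right and rows downward; lengths in m; the calibration is good to about 2 mm. A picture is of the moment at which its call begins.
- env.close_job(): hands the job in; it is judged then, once.
The state is a dict: "time_s": time; "q": joint angles; "qvel": joint speeds; "joint_efforts": joint torques, N m; "position": TCP position; "tool_rot": TCP orientation; "ft_force": force on the tool from outside, world axes, zero at the start; "wrist_torque": the same for the moment, N m; "grip_width": finger opening in m; "gripper_force": force on a finger pad.
Only numpy, scipy, OpenCV 4.12 (cv2) and the standard library are available. Lean on these libraries where they do the work, as an engineer would, in place of code of your own. Each camera call takes 0.05 s, during which the arm holds its last target. There are 200 camera calls.

## Task

Clear the three small round pots off the metal deck of the sorting station: with the fingertips, push them one at a time along the deck and through the narrow gate in its far wall, so that each drops into the slot behind it before the next one follows. Slide them only, do not lift or carry them, and leave the larger jar, the square block and everything on the table where they stand.

Things in the scene. Friction and masses are not known exactly. Their poses are not given: they have to be found in the camera images.
- station: Sorting station, fixed. Origin on the table surface, under the middle of the deck's drop edge; x points through the gate from deck to slot, y left along the gate wall, z up. Metal deck: level, 55 mm above the table, x -185 to 0 mm, y -150 to 150 mm, open along its near edge. Low side walls, 18 mm high, only at y = +-148 mm, x -57 to 3 mm.
- gate (a point): Middle of the gate at deck height, 4 mm past the drop edge (station x = 4 mm, y = 0); station axes. The gate is the one gap, 38 mm wide, in a wall 18 mm high above the deck that runs along y over the full width (x = 2 to 6 mm, rounded gate posts x = 0 to 8 mm).
- slot (a point): Centre of the floor of the slot (station x = 37.5 mm, y = 0, 4 mm above the table): an open-topped pocket x 0 to 75, y -60 to 60 mm, 51 mm deep below the deck, beginning right at the drop edge, under the gate wall; clear end wall 18 mm above the deck. A pot pushed into the gate falls in once its centre is some 3 mm past the drop edge, so fingers need not enter the gate.
- pot_a_mid (a point): Centre (half-way up) of one of three identical small round pots with dark lids: 26 mm across, 14 mm high, 10 to 20 g, loose, upright (z) on the deck. At the start pots, jar and block stand in a fan around the gate, 120 to 160 mm from it, in any order, centres at least 45 mm apart, none in front of another on the way to the gate.
- pot_b_mid (a point): Centre (half-way up) of one of three identical small round pots with dark lids: 26 mm across, 14 mm high, 10 to 20 g, loose, upright (z) on the deck. At the start pots, jar and block stand in a fan around the gate, 120 to 160 mm from it, in any order, centres at least 45 mm apart, none in front of another on the way to the gate.
- pot_c_mid (a point): Centre (half-way up) of one of three identical small round pots with dark lids: 26 mm across, 14 mm high, 10 to 20 g, loose, upright (z) on the deck. At the start pots, jar and block stand in a fan around the gate, 120 to 160 mm from it, in any order, centres at least 45 mm apart, none in front of another on the way to the gate.
- jar: Larger round jar, 38 mm across, 36 mm high, 110 g, loose on the deck among the pots; origin at the centre of its underside. Not to be moved.
- block: Square steel block, 40 x 40 x 22 mm, 200 g, a dark disc in its top, loose on the deck among the pots; origin at the centre of its underside, x and y along its sides. Not to be moved.
- pump_tall: Clear pump bottle, 54 mm across, 175 mm high overall, spout 40 mm to its -x, on the table left of the station; origin at the centre of its underside. Bystander.
- pump_short: White pump bottle, 58 mm across, 135 mm high overall, spout 40 mm to its -x, on the table left of the station; origin at the centre of its underside. Bystander.
- tin: Flat round metal tin, 82 mm across, 22 mm high, on the table right of the station; origin at the centre of its underside. Bystander.
- tape_roll: Roll of paper tape, 76 mm across, 24 mm high, on the table right of the station; origin at the centre of its underside. Bystander.
- dropper: Small dropper bottle, 32 mm across, 93 mm high, on the table right of the station; origin at the centre of its underside. Bystander.

How it is judged:
By the outcome, as a careful person would: the job done as asked, in the order asked, and still so for the second after the job is handed in, with the robot touching nothing.
It also fails if it takes over 64 s, if anything falls off the work surface, if the arm or the gripper's body presses on something with over 40 N, if the wrist force passes 120 N, or if a joint passes its speed limit or range.

## Working session

There is one attempt and no reset: what is moved stays moved. The work goes in short steps, Python scripts to look and compute and a tool call to move; the robot and the scene stay as the last step left them, time stands still between calls to the robot, and variables do not carry over. Pictures are saved under pics/ and viewed, at most 10 in all, crops included, and the job is handed in when it is done.

Besides the shell and the picture viewer there is one more tool, called after "Request:" by a JSON object that holds its "name" and its "arguments". move_arm: Moves the arm, as the interface text tells. Scaled input: -1 to 1 covers 50 mm each way for a shift and 8 degrees each way for a turn. Its arguments: {"type":"object","properties":{"motion":{"type":"array","items":{"type":"array"}},"claw":{"type":"number"},"force":{"type":"number"}},"required":["motion"]}

```bash
mkdir -p pics
cat > h.py <<'E'
from rig import env, viewer
import numpy as np, cv2
def world(im,u,v,d=None):
    d=im["depth"][int(round(v)),int(round(u))] if d is None else d
    p=np.array([(u-im["cx"])/im["fx"]*d,-(v-im["cy"])/im["fy"]*d,-d])
    return np.array(im["eye"])+np.array(im["attitude"])@p
def atz(im,u,v,z):
    r=world(im,u,v,1.)-np.array(im["eye"]); e=np.array(im["eye"])
    return e+r*(z-e[2])/r[2]
E
python3 - <<'E'
from h import *
for n in("top","scene"):
    im=viewer.get_image(n); cv2.imwrite(f"pics/{n}0.png",im["frame"][:,:,::-1])
    np.savez(f"{n}0.npz",**im)
    print(n,im["eye"],im["attitude"],im["fx"],[k for k in im])
s=env.observe();print(s)
E
```

```text
top [ 0.34050188 -0.01540567  1.09271753] [[ 0.00394623  0.97742242 -0.21125777]
 [-0.99998734  0.00451678  0.00221826]
 [ 0.00312239  0.21124634  0.97742787]] 435.73788079074444 ['frame', 'depth', 'fx', 'fy', 'cx', 'cy', 'eye', 'attitude']
scene [ 1.13459872 -0.79837861  0.7182019 ] [[ 0.79339952 -0.34828236  0.49921599]
 [ 0.60847394  0.43138116 -0.6660854 ]
 [ 0.01663342  0.83223175  0.55417834]] 463.0968448059701 ['frame', 'depth', 'fx', 'fy', 'cx', 'cy', 'eye', 'attitude']
{'time_s': 0.1, 'q': array([ 6.38660127e+01,  2.18387611e+01,  7.43780782e+01,  1.31278410e-03,
        8.38570384e+01, -1.23351508e+01]), 'qvel': array([-0.07916195, -0.16733818, -0.02443109, -0.02527092,  0.06918295,
       -0.01722472]), 'joint_efforts': array([ 3.83107850e-03, -4.49220800e+01, -2.31659567e+01, -1.44706000e-04,
        3.67528643e-03,  1.00269116e-06]), 'position': array([0.13107253, 0.53392295, 0.24777194]), 'tool_rot': array([[-9.71138448e-01,  2.38515764e-01, -5.88399429e-04],
       [ 2.38516304e-01,  9.71137815e-01, -1.14755231e-03],
       [ 2.97707620e-04, -1.25477503e-03, -9.99999168e-01]]), 'ft_force': array([-0.27566326, -0.63557215, -0.83101781]), 'wrist_torque': array([ 0.06013525, -0.00735515, -0.03834429]), 'gripper_force': 0.0, 'grip_width': 0.08527398507601298}
```

View pics/top0.png

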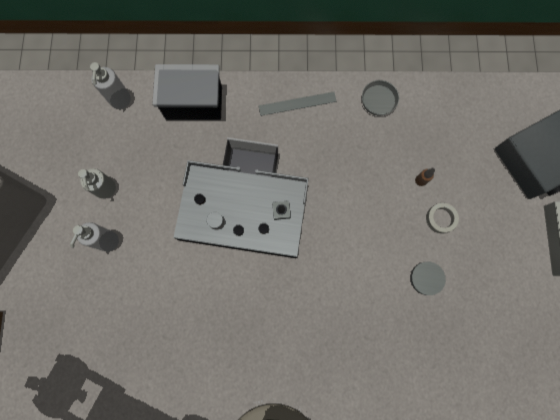

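View pics/scene0.png

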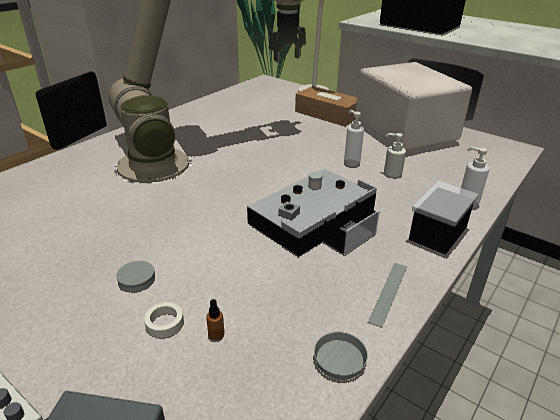

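The top view shows the station at about (245,205), with pots at about (200,199), (238,230) and (264,228). The jar is at (215,220), the block at (282,210) and the gate near (247,170). I'll enlarge this area.

Run:
```python
from h import *
im=viewer.get_image("top")
c=im["frame"][130:265,165:320,::-1]
cv2.imwrite("pics/crop.png",cv2.resize(c,None,fx=4.4,fy=4.4,interpolation=cv2.INTER_CUBIC) if 0 else cv2.resize(c,None,fx=4,fy=4,interpolation=cv2.INTER_CUBIC))
```

```text
(no output)
```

View pics/crop.png

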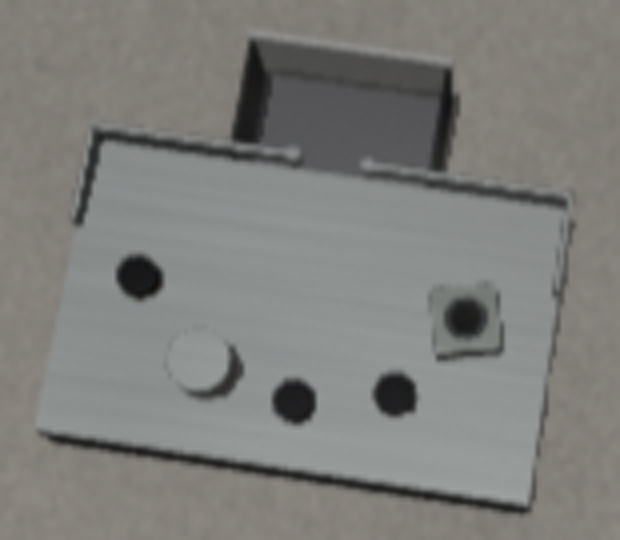

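The crop shows the gate posts at (295,154) and (367,164) and the near deck corners at (38,432) and (530,508). Pot lids are at (139,277), (294,401) and (395,394), the jar at (202,360) and the block at (466,318).

```bash
cat > m.py <<'E'
from h import *
from scipy.optimize import least_squares
im=dict(np.load("top0.npz"))
f=lambda c,z:atz(im,165+(c[0]+.5)/4-.5,130+(c[1]+.5)/4-.5,z)
P={"postL":((295,154),.073),"postR":((367,164),.073),"nL":((38,432),.055),"nR":((530,508),.055),"wL":((95,130),.073),"wR":((568,200),.073)}
S={"postL":(4,22),"postR":(4,-22),"nL":(-185,150),"nR":(-185,-150),"wL":(4,149),"wR":(4,-149)}
A=np.array([f(*P[k])[:2] for k in P]);B=np.array([S[k] for k in P])/1000
R=lambda t:np.array([[np.cos(t),-np.sin(t)],[np.sin(t),np.cos(t)]])
r=least_squares(lambda p:(B@R(p[2]).T+p[:2]-A).ravel(),[.47,.06,0])
o=r.x[:2];th=r.x[2]
if __name__=="__main__":
    print("station",o,np.degrees(th),(r.fun.reshape(-1,2)*1000).round(1))
    for k,c,z in[("A",(139,277),.069),("B",(294,401),.069),("C",(395,394),.069),("jar",(202,360),.091),("block",(466,318),.077)]:
        w=f(c,z);s=R(th).T@(w[:2]-o);dz=world(im,165+c[0]/4,130+c[1]/4)[2]
        print(k,w.round(4),(s*1000).round(1),"zdepth",dz.round(4),"dist",np.hypot(*(s-[.004,0])).round(4))
E
python3 m.py
```

```text
station [0.6561502 0.0639148] -8.318596526761615 [[-1.6 -0.6]
 [-1.8 -0. ]
 [-0.7  1.6]
 [ 0.2  0. ]
 [ 2.   2.2]
 [ 2.  -3.2]]
A [0.5881 0.1784 0.069 ] [-83.8 103.4] zdepth 0.0672 dist 0.1357
B [0.5127 0.0829 0.069 ] [-144.7   -1.9] zdepth 0.0701 dist 0.1487
C [0.5172 0.0229 0.069 ] [-131.6  -60.7] zdepth 0.0725 dist 0.1485
jar [0.5331 0.1352 0.091 ] [-132.1   52.8] zdepth 0.0913 dist 0.146
block [ 0.562  -0.0192  0.077 ] [-81.2 -95.8] zdepth 0.0794 dist 0.1282
```

```bash
cat > plan.py <<'E'
import sys
from m import *
from scipy.spatial.transform import Rotation as Ro
def plan(xs,ys,yaw,z):
    """station mm, push direction (tool -x) yaw in station deg; z of fingertips mm: turn first, then shift, in row units"""
    s=env.observe(); a=th+np.radians(yaw); c,n=np.cos(a),np.sin(a)
    T=np.array([[-c,-n,0],[-n,c,0],[0,0,-1.]])
    t=np.r_[R(th)@np.array([xs,ys])/1000+o, z/1000+env.tip_reach]
    rv=np.degrees(Ro.from_matrix(s["tool_rot"].T@T).as_rotvec())
    sh=T.T@(t-s["position"])
    st=R(th).T@(s["position"][:2]-o)*1000
    print("t",s["time_s"],"now st",st.round(1),"tipz",((s["position"][2]-env.tip_reach)*1000).round(1),"w",s["grip_width"],"F",s["ft_force"].round(1))
    print("turn/8",(rv/8).round(3),"shift/50",(sh/.05).round(3))
if __name__=="__main__": plan(*map(float,sys.argv[1:]))
E
python3 -c "from h import *;print(env.tip_reach)"; python3 plan.py -178 -2 0 231; python3 plan.py -178 -2 0 60
```

```text
0.017
t 0.15 now st [-587.6  389.1] tipz 230.9 w 0.08546736811038075 F [ 0.6 -1.1 -0.7]
turn/8 [-0.007 -0.002 -0.684] shift/50 [-8.192e+00 -7.823e+00 -2.000e-03]
t 0.15 now st [-587.6  389.1] tipz 230.9 w 0.08546736811038075 F [ 0.6 -1.1 -0.7]
turn/8 [-0.007 -0.002 -0.684] shift/50 [-8.192 -7.823  3.418]
```

Request:
{"name": "move_arm", "arguments": {"motion": [[[0,0,0],[0,0,-0.68]],[[-0.45,-0.43,0],[0,0,0]],[[-0.45,-0.43,0],[0,0,0]],[[-0.45,-0.43,0],[0,0,0]],[[-0.45,-0.43,0],[0,0,0]],[[-0.45,-0.43,0],[0,0,0]],[[-0.45,-0.43,0],[0,0,0]],[[-0.45,-0.43,0],[0,0,0]],[[-0.45,-0.43,0],[0,0,0]],[[-0.45,-0.43,0],[0,0,0]],[[-0.45,-0.43,0],[0,0,0]],[[-0.45,-0.43,0],[0,0,0]],[[-0.45,-0.43,0],[0,0,0]],[[-0.45,-0.43,0],[0,0,0]],[[-0.45,-0.43,0],[0,0,0]],[[-0.45,-0.43,0],[0,0,0]],[[-0.45,-0.43,0],[0,0,0]],[[-0.45,-0.43,0],[0,0,0]],[[-0.45,-0.43,0],[0,0,0]],[[0,0,0],[0,0,0]]], "claw": 0.86}}

```text
time_s: 2.15
position: [0.4773, 0.09, 0.2478]
tool_rot: [[-0.989, 0.149, -0.0], [0.149, 0.989, -0.001], [0.0, -0.001, -1.0]]
ft_force: [0.2, 0.3, -0.2]
grip_width: 0.0117
gripper_force: 0.0
```

```bash
python3 plan.py -178 -2 0 60
```

```text
t 2.15 now st [-1.808e+02 -1.000e-01] tipz 230.8 w 0.011714068211284933 F [ 0.2  0.3 -0.2]
turn/8 [-0.004 -0.001 -0.029] shift/50 [-0.055 -0.039  3.416]
```

Request:
{"name": "move_arm", "arguments": {"motion": [[[-0.03,-0.04,0.5],[0,0,-0.03]],[[0,0,0.6],[0,0,0]],[[0,0,0.6],[0,0,0]],[[0,0,0.6],[0,0,0]],[[0,0,0.5],[0,0,0]],[[0,0,0.3],[0,0,0]],[[0,0,0.2],[0,0,0]],[[0,0,0.1],[0,0,0]],[[0,0,0],[0,0,0]]]}}

```text
time_s: 3.05
position: [0.4767, 0.0904, 0.0783]
tool_rot: [[-0.99, 0.141, -0.0], [0.141, 0.99, 0.0], [0.0, 0.0, -1.0]]
ft_force: [-0.7, 0.8, 0.4]
grip_width: 0.0117
gripper_force: 0.0
```

```bash
cat > pic.py <<'E'
import sys
from h import *
a=cv2.resize(viewer.get_image("top")["frame"][130:265,165:320],None,fx=4,fy=4,interpolation=cv2.INTER_CUBIC)
cv2.imwrite(f"pics/{sys.argv[1]}.png",a[:,:,::-1])
E
cat > pic2.py <<'E'
import sys
from h import *
a=cv2.resize(viewer.get_image("scene")["frame"][150:270,230:400],None,fx=4,fy=4,interpolation=cv2.INTER_CUBIC)
cv2.imwrite(f"pics/{sys.argv[1]}.png",a[:,:,::-1])
E
python3 plan.py -17 0 0 60; python3 pic2.py p1
```

```text
t 3.05 now st [-181.4    0.2] tipz 61.3 w 0.011716211521470276 F [-0.7  0.8  0.4]
turn/8 [ 0.    -0.002  0.027] shift/50 [-3.289 -0.005  0.025]
```

View pics/p1.png

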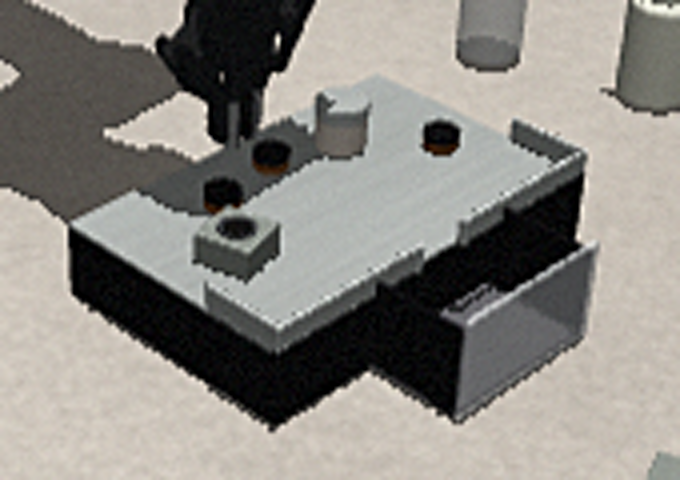

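Fingertips (235,135) stand behind pot B (271,155), in line with the gate. I'll push now.

Request:
{"name": "move_arm", "arguments": {"motion": [[[-0.1,-0.03,0.02],[0,0,0.02]],[[-0.1,0,0],[0,0,0]],[[-0.1,0,0],[0,0,0]],[[-0.15,0,0],[0,0,0]],[[-0.15,0,0],[0,0,0]],[[-0.15,0,0],[0,0,0]],[[-0.15,0,0],[0,0,0]],[[-0.15,0,0],[0,0,0]],[[-0.15,0,0],[0,0,0]],[[-0.15,0,0],[0,0,0]],[[-0.15,0,0],[0,0,0]],[[-0.15,0,0],[0,0,0]],[[-0.15,0,0],[0,0,0]],[[-0.15,0,0],[0,0,0]],[[-0.15,0,0],[0,0,0]],[[-0.1,0,0],[0,0,0]],[[-0.1,0,0],[0,0,0]],[[-0.05,0,0],[0,0,0]],[[0,0,0],[0,0,0]]]}}

```text
time_s: 5.0
position: [0.5931, 0.0717, 0.0773]
tool_rot: [[-0.99, 0.144, 0.0], [0.144, 0.99, -0.0], [-0.0, -0.0, -1.0]]
ft_force: [-0.6, 0.3, -0.3]
grip_width: 0.012
gripper_force: 0.0
```

```bash
python3 plan.py -17 0 0 60; python3 pic2.py p2
```

```text
t 5.0 now st [-63.5  -1.4] tipz 60.3 w 0.012006322683627916 F [-0.6  0.3 -0.3]
turn/8 [-0.     0.001  0.005] shift/50 [-0.931  0.028  0.005]
```

View pics/p2.png

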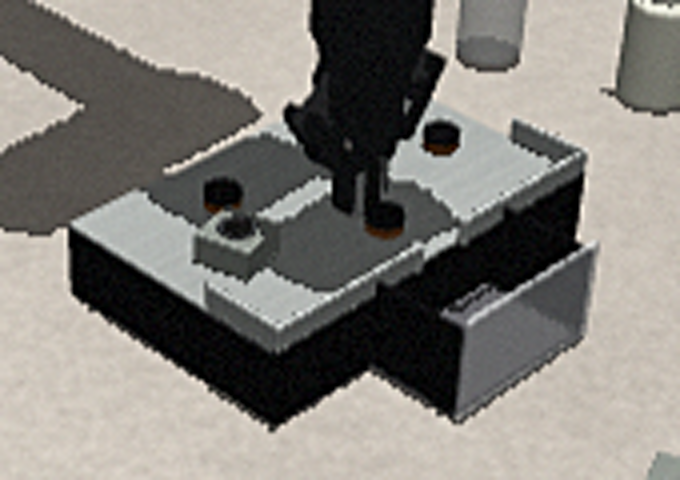

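Run:
```python
from m import *
s=viewer.get_image("scene")
for c,z in[((384,211),.069),((422,250),.073),((460,223),.073),((440,132),.069)]:
    w=atz(s,230+(c[0]+.5)/4-.5,150+(c[1]+.5)/4-.5,z);print((R(th).T@(w[:2]-o)*1000).round(1))
```

```text
[-44.1   0.7]
[  5.9 -20.3]
[ 2.3 21. ]
[-85.1 105.1]
```

Pot B at (384,211) is cradled at station (-44, 1), centred on the gate. I'll finish the push.

Request:
{"name": "move_arm", "arguments": {"motion": [[[-0.1,0.01,0],[0,0,0]],[[-0.1,0.01,0],[0,0,0]],[[-0.12,0.01,0],[0,0,0]],[[-0.12,0,0],[0,0,0]],[[-0.12,0,0],[0,0,0]],[[-0.12,0,0],[0,0,0]],[[-0.12,0,0],[0,0,0]],[[-0.12,0,0],[0,0,0]],[[-0.03,0,0],[0,0,0]],[[0,0,0],[0,0,0]],[[0,0,0],[0,0,0]]]}}

```text
time_s: 6.2
position: [0.6399, 0.0665, 0.0773]
tool_rot: [[-0.99, 0.144, -0.0], [0.144, 0.99, 0.0], [0.0, -0.0, -1.0]]
ft_force: [0.8, 0.4, -0.1]
grip_width: 0.0118
gripper_force: 0.0
```

```bash
python3 plan.py -14 0 0 60; python3 pic2.py p3
```

```text
t 6.2 now st [-16.4   0.2] tipz 60.3 w 0.011821908872646147 F [ 0.8  0.4 -0.1]
turn/8 [-0.    -0.002  0.006] shift/50 [-0.048 -0.004  0.005]
```

View pics/p3.png

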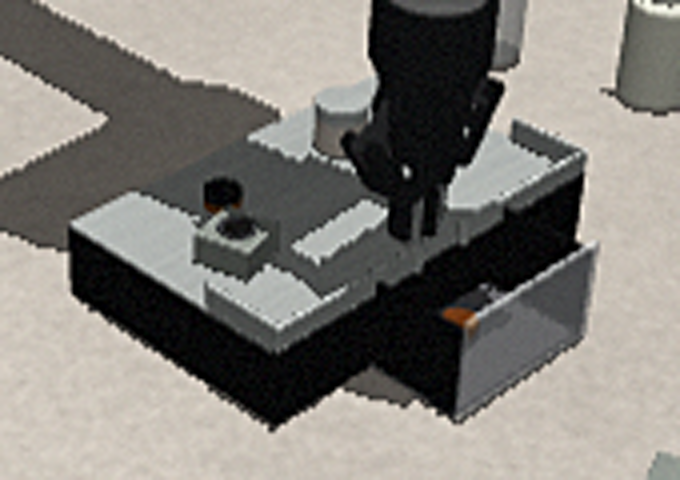

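Pot B is in the slot (orange at (460,318)); the others haven't moved. Next is pot C.

```bash
python3 plan.py -157 -78 35 120
```

```text
t 6.25 now st [-16.5   0.2] tipz 60.3 w 0.011879902259561698 F [0.1 0.  0.4]
turn/8 [ 1.00e-03 -2.00e-03 -4.37e+00] shift/50 [ 3.2    0.331 -1.194]
```

Request:
{"name": "move_arm", "arguments": {"motion": [[[0.1,0,-0.4],[0,0,0]],[[0,0,-0.4],[0,0,0]],[[0,0,-0.4],[0,0,0]],[[0,0,0],[0,0,-0.87]],[[0,0,0],[0,0,-0.87]],[[0,0,0],[0,0,-0.87]],[[0,0,0],[0,0,-0.87]],[[0,0,0],[0,0,-0.88]],[[0.4,0.04,0],[0,0,0]],[[0.4,0.04,0],[0,0,0]],[[0.4,0.04,0],[0,0,0]],[[0.4,0.04,0],[0,0,0]],[[0.4,0.04,0],[0,0,0]],[[0.4,0.04,0],[0,0,0]],[[0.4,0.04,0],[0,0,0]],[[0.3,0.04,0],[0,0,0]],[[0,0,0],[0,0,0]]]}}

```text
time_s: 7.95
position: [0.488, 0.0119, 0.1376]
tool_rot: [[-0.894, -0.447, -0.001], [-0.447, 0.894, 0.0], [0.001, 0.0, -1.0]]
ft_force: [0.3, 0.7, 0.4]
grip_width: 0.0118
gripper_force: 0.0
```

```bash
python3 plan.py -157 -78 35 60.5
```

```text
t 7.95 now st [-158.9  -75.8] tipz 120.6 w 0.011833227447763136 F [0.3 0.7 0.4]
turn/8 [ 0.003 -0.005 -0.015] shift/50 [-0.006 -0.058  1.201]
```

Request:
{"name": "move_arm", "arguments": {"motion": [[[0,-0.06,0.4],[0,0,0]],[[0,0,0.4],[0,0,0]],[[0,0,0.25],[0,0,0]],[[0,0,0.1],[0,0,0]],[[0,0,0.05],[0,0,0]],[[-0.1,0,0],[0,0,0]],[[-0.1,0,0],[0,0,0]],[[-0.1,0,0],[0,0,0]],[[-0.15,0,0],[0,0,0]],[[-0.15,0,0],[0,0,0]],[[-0.15,0,0],[0,0,0]],[[-0.15,0,0],[0,0,0]],[[-0.15,0,0],[0,0,0]],[[-0.1,0,0],[0,0,0]],[[-0.05,0,0],[0,0,0]],[[0,0,0],[0,0,0]]]}}

```text
time_s: 9.55
position: [0.5446, 0.0363, 0.0772]
tool_rot: [[-0.894, -0.448, 0.0], [-0.448, 0.894, -0.0], [-0.0, -0.0, -1.0]]
ft_force: [0.1, 0.3, -1.2]
grip_width: 0.0117
gripper_force: 0.0
```

```bash
python3 plan.py -62 -12 35 60; python3 pic2.py p4
```

```text
t 9.55 now st [-106.4  -43.4] tipz 60.2 w 0.011696460593316013 F [ 0.1  0.3 -1.2]
turn/8 [-0.     0.    -0.008] shift/50 [-1.088  0.005  0.005]
```

View pics/p4.png

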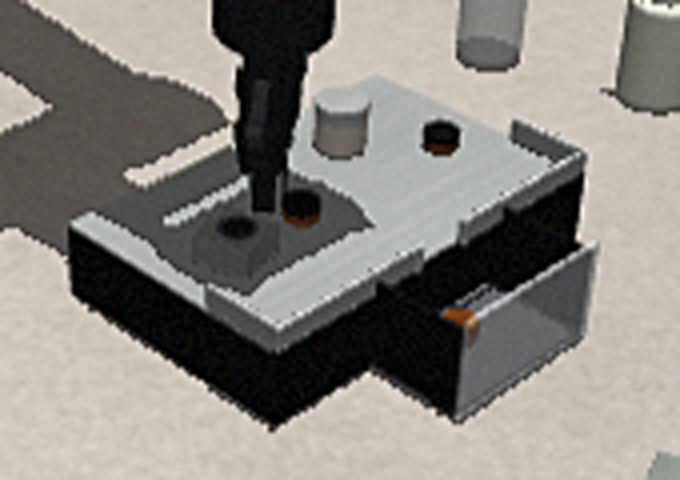

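Pot C at (301,203) is cradled and moving along, with the block undisturbed. I'll continue, back off, then measure the lid.

Request:
{"name": "move_arm", "arguments": {"motion": [[[-0.1,0,0],[0,0,0]],[[-0.14,0,0],[0,0,0]],[[-0.15,0,0],[0,0,0]],[[-0.15,0,0],[0,0,0]],[[-0.15,0,0],[0,0,0]],[[-0.15,0,0],[0,0,0]],[[-0.15,0,0],[0,0,0]],[[-0.1,0,0],[0,0,0]],[[0,0,0],[0,0,0]],[[0.2,0,0],[0,0,0]],[[0.4,0,0],[0,0,0]],[[0,0,0],[0,0,0]]]}}

```text
time_s: 10.8
position: [0.564, 0.0464, 0.0773]
tool_rot: [[-0.895, -0.447, -0.002], [-0.447, 0.895, 0.0], [0.002, 0.001, -1.0]]
ft_force: [-0.1, -0.5, -0.8]
grip_width: 0.0121
gripper_force: 0.0
```

```bash
cat > lids.py <<'E'
from m import *
s=viewer.get_image("scene")
# dark pixels whose depth point lies on the lid plane over the deck
H,W=s["depth"].shape; v,u=np.mgrid[:H,:W]; d=s["depth"]
P=np.stack([(u-s["cx"])/s["fx"]*d,-(v-s["cy"])/s["fy"]*d,-d],-1)@np.array(s["attitude"]).T+s["eye"]
S=(P[...,:2]-o)@R(th)
m=(s["frame"].max(-1)<45)&(abs(P[...,2]-.069)<.006)&(S[...,0]>-.19)&(S[...,0]<.01)&(abs(S[...,1])<.15)
n,l,st,c=cv2.connectedComponentsWithStats(m.astype(np.uint8))
for i in range(1,n):
    if st[i,4]>15:
        w=atz(s,*c[i],.069); print(st[i,4],(R(th).T@(w[:2]-o)*1000).round(1))
E
python3 lids.py; python3 plan.py -78 0 0 60; python3 pic2.py p5
```

```text
43 [-82.5 103. ]
54 [-42.   -1.2]
t 10.85 now st [-87.4 -30.2] tipz 60.5 w 0.012243155742036783 F [ 1.   0.2 -0.5]
turn/8 [ 1.000e-03 -5.000e-03  4.358e+00] shift/50 [-0.188  0.603  0.011]
```

View pics/p5.png

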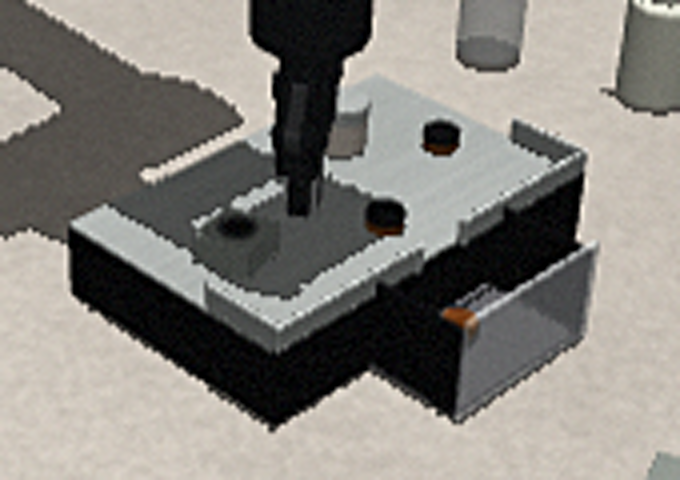

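Pot C stands in front of the gate at (385,215), station (-42,-1). I'll swing round behind it and push straight through.

Request:
{"name": "move_arm", "arguments": {"motion": [[[0,0,0],[0,0,0.87]],[[0,0,0],[0,0,0.87]],[[0,0,0],[0,0,0.87]],[[0,0,0],[0,0,0.87]],[[0,0,0],[0,0,0.88]],[[0,0.3,0],[0,0,0]],[[0,0.3,0],[0,0,0]],[[-0.1,0,0],[0,0,0]],[[-0.1,0,0],[0,0,0]],[[-0.12,0,0],[0,0,0]],[[-0.12,0,0],[0,0,0]],[[-0.12,0,0],[0,0,0]],[[-0.12,0,0],[0,0,0]],[[-0.12,0,0],[0,0,0]],[[0,0,0],[0,0,0]]]}}

```text
time_s: 12.4
position: [0.6109, 0.0709, 0.0773]
tool_rot: [[-0.99, 0.144, 0.001], [0.144, 0.99, -0.0], [-0.001, 0.0, -1.0]]
ft_force: [0.2, 0.7, -0.8]
grip_width: 0.012
gripper_force: 0.0
```

```bash
python3 lids.py; python3 plan.py -15 0 0 60
```

```text
24 [-77.6 104.9]
74 [-25.4  -0. ]
t 12.45 now st [-46.3   0.4] tipz 60.2 w 0.012260622731832795 F [-0.6  0.8  0.1]
turn/8 [-0.     0.     0.005] shift/50 [-0.625 -0.008  0.004]
```

Request:
{"name": "move_arm", "arguments": {"motion": [[[-0.1,0,0],[0,0,0]],[[-0.12,0,0],[0,0,0]],[[-0.12,0,0],[0,0,0]],[[-0.12,0,0],[0,0,0]],[[-0.12,0,0],[0,0,0]],[[-0.05,0,0],[0,0,0]],[[0,0,0],[0,0,0]],[[0,0,0],[0,0,0]],[[0.3,0,-0.3],[0,0,0]],[[0.4,0,-0.5],[0,0,0]],[[0.4,0,-0.5],[0,0,0]],[[0,0,0],[0,0,0]]]}}

```text
time_s: 13.65
position: [0.5863, 0.075, 0.1458]
tool_rot: [[-0.99, 0.143, 0.005], [0.143, 0.99, -0.0], [-0.005, 0.0, -1.0]]
ft_force: [-0.1, 0.0, -0.1]
grip_width: 0.012
gripper_force: 0.0
```

```bash
python3 lids.py; python3 pic2.py p6;  python3 plan.py -93 131 -70 125
```

```text
46 [-81.9 102.3]
t 13.75 now st [-70.    0.5] tipz 125.6 w 0.012086710628815544 F [ 0.4 -0.6 -0.4]
turn/8 [4.000e-03 6.000e-03 8.756e+00] shift/50 [2.61  0.461 0.012]
```

View pics/p6.png

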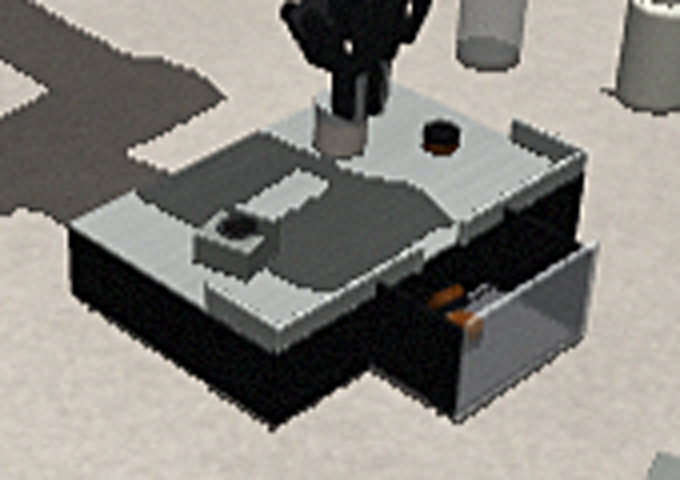

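Both pots are in the slot (445,297) and (465,320), and pot A at (440,135) hasn't moved. I'll go behind it.

Request:
{"name": "move_arm", "arguments": {"motion": [[[0,0,0],[0,0,0.97]],[[0,0,0],[0,0,0.97]],[[0,0,0],[0,0,0.97]],[[0,0,0],[0,0,0.97]],[[0,0,0],[0,0,0.97]],[[0,0,0],[0,0,0.97]],[[0,0,0],[0,0,0.97]],[[0,0,0],[0,0,0.97]],[[0,0,0],[0,0,0.99]],[[0.37,0.07,0],[0,0,0]],[[0.37,0.07,0],[0,0,0]],[[0.37,0.07,0],[0,0,0]],[[0.37,0.07,0],[0,0,0]],[[0.37,0.06,0],[0,0,0]],[[0.37,0.06,0],[0,0,0]],[[0.39,0.06,0],[0,0,0]],[[0,0,0],[0,0,0]]]}}

```text
time_s: 15.45
position: [0.5827, 0.2087, 0.1407]
tool_rot: [[-0.205, 0.979, -0.002], [0.979, 0.205, 0.0], [0.0, -0.002, -1.0]]
ft_force: [0.6, 0.6, 0.8]
grip_width: 0.0118
gripper_force: 0.0
```

```bash
python3 plan.py -93 131 -70 60.5;python3 plan.py -52 20 -70 60.5
```

```text
t 15.45 now st [-93.6 132.7] tipz 123.7 w 0.011802481243187082 F [0.6 0.6 0.8]
turn/8 [-0.014 -0.004  0.021] shift/50 [-0.035 -0.     1.263]
t 15.45 now st [-93.6 132.7] tipz 123.7 w 0.011802481243187082 F [0.6 0.6 0.8]
turn/8 [-0.014 -0.004  0.021] shift/50 [-2.402  0.011  1.263]
```

Request:
{"name": "move_arm", "arguments": {"motion": [[[0,0,0.4],[0,0,0]],[[0,0,0.4],[0,0,0]],[[0,0,0.3],[0,0,0]],[[0,0,0.1],[0,0,0]],[[0,0,0.05],[0,0,0]],[[-0.1,0,0],[0,0,0]],[[-0.1,0,0],[0,0,0]],[[-0.1,0,0],[0,0,0]],[[-0.15,0,0],[0,0,0]],[[-0.15,0,0],[0,0,0]],[[-0.15,0,0],[0,0,0]],[[-0.15,0,0],[0,0,0]],[[-0.15,0,0],[0,0,0]],[[-0.1,0,0],[0,0,0]],[[-0.05,0,0],[0,0,0]],[[0,0,0],[0,0,0]]]}}

```text
time_s: 17.05
position: [0.5952, 0.1479, 0.0798]
tool_rot: [[-0.203, 0.979, -0.0], [0.979, 0.203, 0.0], [0.0, -0.0, -1.0]]
ft_force: [-0.3, -0.1, 0.3]
grip_width: 0.0119
gripper_force: 0.0
```

```bash
python3 lids.py; python3 plan.py -52 20 -70 60
```

```text
62 [-65.6  53.4]
t 17.1 now st [-72.6  74.6] tipz 62.8 w 0.01201411983396678 F [-0.1 -1.1 -0.1]
turn/8 [-0.    -0.     0.004] shift/50 [-1.166  0.013  0.056]
```

Request:
{"name": "move_arm", "arguments": {"motion": [[[-0.1,0,0.02],[0,0,0]],[[-0.14,0,0.02],[0,0,0]],[[-0.15,0,0],[0,0,0]],[[-0.15,0,0],[0,0,0]],[[-0.15,0,0],[0,0,0]],[[-0.15,0,0],[0,0,0]],[[-0.15,0,0],[0,0,0]],[[-0.1,0,0],[0,0,0]],[[-0.06,0,0],[0,0,0]],[[0,0,0],[0,0,0]],[[0.2,0,0],[0,0,0]],[[0.4,0,0],[0,0,0]],[[0,0,0],[0,0,0]]]}}

```text
time_s: 18.4
position: [0.5999, 0.1238, 0.0778]
tool_rot: [[-0.206, 0.979, -0.0], [0.979, 0.206, 0.001], [0.001, -0.0, -1.0]]
ft_force: [0.9, -0.4, 0.3]
grip_width: 0.012
gripper_force: 0.0
```

```bash
python3 lids.py; python3 plan.py -85 0 0 60
```

```text
62 [-44.5  -3.3]
t 18.45 now st [-63.8  50.1] tipz 60.9 w 0.012182237344592147 F [0.  0.3 0.4]
turn/8 [-0.000e+00 -1.000e-03 -8.729e+00] shift/50 [ 0.424 -1.003  0.017]
```

Request:
{"name": "move_arm", "arguments": {"motion": [[[0,0,0],[0,0,-0.97]],[[0,0,0],[0,0,-0.97]],[[0,0,0],[0,0,-0.97]],[[0,0,0],[0,0,-0.97]],[[0,0,0],[0,0,-0.97]],[[0,0,0],[0,0,-0.97]],[[0,0,0],[0,0,-0.97]],[[0,0,0],[0,0,-0.97]],[[0,0,0],[0,0,-0.97]],[[0.42,0,0.01],[0,0,0]],[[0,-0.35,0],[0,0,0]],[[0,-0.35,0],[0,0,0]],[[0,-0.35,0],[0,0,0]],[[-0.1,0,0],[0,0,0]],[[-0.1,0,0],[0,0,0]],[[-0.12,0,0],[0,0,0]],[[-0.12,0,0],[0,0,0]],[[-0.12,0.02,0],[0,0,0]],[[-0.12,0.02,0],[0,0,0]],[[0,0,0],[0,0,0]]]}}

```text
time_s: 20.45
position: [0.6069, 0.0696, 0.0772]
tool_rot: [[-0.989, 0.146, 0.001], [0.146, 0.989, -0.0], [-0.001, 0.0, -1.0]]
ft_force: [-0.7, -0.4, -0.0]
grip_width: 0.0118
gripper_force: 0.0
```

```bash
python3 lids.py; python3 plan.py -15 0 0 60
```

```text
73 [-28.2  -1.5]
t 20.5 now st [-50.   -1.6] tipz 60.2 w 0.011938907621560973 F [ 0.1 -0.4 -0.3]
turn/8 [-0.    -0.    -0.013] shift/50 [-0.7    0.032  0.003]
```

Centred within 2 mm. I'll push it through, then retreat up and back, clear of everything.

Request:
{"name": "move_arm", "arguments": {"motion": [[[-0.1,0.02,0],[0,0,0]],[[-0.12,0.02,0],[0,0,0]],[[-0.12,0,0],[0,0,0]],[[-0.12,0,0],[0,0,0]],[[-0.12,0,0],[0,0,0]],[[-0.1,0,0],[0,0,0]],[[-0.02,0,0],[0,0,0]],[[0,0,0],[0,0,0]],[[0,0,0],[0,0,0]],[[0.2,0,-0.4],[0,0,0]],[[0.4,0,-0.6],[0,0,0]],[[0.5,0,-0.6],[0,0,0]],[[0.6,0,-0.5],[0,0,0]],[[0.6,0,-0.4],[0,0,0]],[[0.6,0,0],[0,0,0]],[[0.6,0,0],[0,0,0]],[[0,0,0],[0,0,0]],[[0,0,0],[0,0,0]]]}}

```text
time_s: 22.3
position: [0.4681, 0.092, 0.2028]
tool_rot: [[-0.989, 0.147, 0.001], [0.147, 0.989, -0.0], [-0.001, 0.0, -1.0]]
ft_force: [0.2, 0.9, 0.7]
grip_width: 0.0121
gripper_force: 0.0
```

```bash
python3 lids.py; python3 pic2.py p7; python3 plan.py -15 0 0 60
```

```text
t 22.4 now st [-189.4    0.5] tipz 185.4 w 0.012106467256793383 F [ 0.3 -0.8  0.1]
turn/8 [ 0.     0.005 -0.016] shift/50 [-3.488 -0.01   2.508]
```

View pics/p7.png

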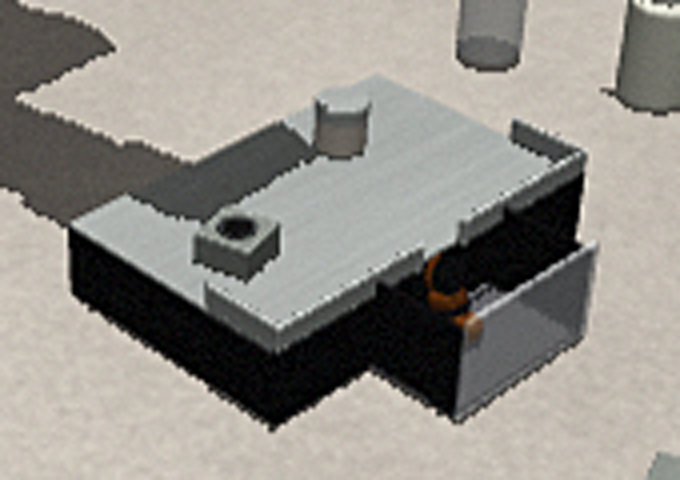

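The deck is clear apart from the jar and block. The third pot lies in the slot at (445,280), leaning on the others, so I'll check it's fully below the deck.

Run:
```python
from m import *
for n in("scene","top"):
    s=viewer.get_image(n)
    H,W=s["depth"].shape; v,u=np.mgrid[:H,:W]; d=s["depth"]
    P=np.stack([(u-s["cx"])/s["fx"]*d,-(v-s["cy"])/s["fy"]*d,-d],-1)@np.array(s["attitude"]).T+s["eye"]
    S=(P[...,:2]-o)@R(th)*1000
    f=s["frame"].astype(int); m=(abs(S[...,1])<52)&(S[...,0]>-8)&(S[...,0]<68)&(d>0)&((f[...,0]-f[...,2]>25)|((P[...,2]>.015)&(P[...,2]<.1)&(S[...,0]>8)))
    print(n,m.sum()); Q=np.c_[S[m],P[m][:,2]*1000,f[m]].round(0).astype(int)
    print(Q[::max(1,len(Q)//45)].tolist())
```

```text
scene 145
[[-2, 7, 54, 93, 81, 67], [4, -1, 57, 81, 42, 15], [12, 5, 59, 5, 5, 7], [3, -4, 56, 99, 44, 2], [10, 3, 56, 12, 14, 13], [15, 10, 55, 5, 12, 12], [13, -4, 58, 10, 9, 8], [13, 8, 52, 12, 13, 14], [7, -12, 55, 91, 44, 16], [14, -4, 55, 14, 14, 18], [15, 7, 50, 13, 15, 10], [3, -11, 49, 49, 23, 3], [15, -9, 54, 14, 14, 13], [14, 4, 48, 13, 11, 15], [17, 12, 46, 12, 7, 4], [10, -11, 50, 0, 0, 9], [15, -5, 50, 12, 12, 11], [17, 5, 46, 16, 17, 17], [4, -11, 43, 38, 21, 11], [13, -11, 48, 14, 13, 15], [18, -5, 48, 11, 8, 5], [19, 6, 43, 15, 17, 19], [14, -12, 46, 0, 0, 2], [18, -4, 45, 3, 8, 10], [19, 7, 40, 22, 12, 7], [16, -10, 43, 0, 8, 9], [19, -1, 40, 0, 1, 7], [21, 9, 37, 26, 6, 0], [7, -2, 31, 75, 39, 8], [20, -7, 41, 15, 5, 5], [23, 7, 35, 54, 31, 17], [12, -7, 33, 101, 50, 16], [22, -9, 40, 87, 45, 17], [23, 3, 35, 76, 38, 13], [10, -9, 30, 59, 27, 7], [17, -5, 32, 78, 38, 16], [21, 1, 31, 74, 40, 15], [12, -11, 29, 48, 23, 6], [17, -5, 29, 62, 33, 11], [23, -1, 30, 45, 27, 11], [24, 12, 24, 41, 46, 51], [19, -8, 28, 26, 13, 3], [25, -3, 29, 11, 13, 8], [19, -11, 26, 10,
[... 913 characters left out ...]
1, 40], [15, -6, 59, 45, 42, 40], [18, -13, 51, 61, 48, 40], [11, 9, 57, 52, 49, 48], [11, 3, 59, 43, 41, 39], [12, -1, 57, 43, 42, 40], [12, -7, 59, 42, 40, 40], [15, -11, 52, 41, 40, 40], [27, -12, 15, 75, 65, 59], [9, -23, 75, 105, 106, 106], [9, 6, 56, 70, 50, 38], [9, 1, 56, 65, 50, 41], [9, -4, 59, 51, 44, 40], [11, -9, 57, 45, 41, 39], [15, -13, 46, 52, 50, 50], [7, 6, 54, 86, 57, 39], [7, 1, 55, 85, 57, 39], [7, -5, 57, 79, 55, 41], [10, -9, 51, 70, 51, 40], [12, -13, 46, 61, 54, 50], [5, 8, 50, 97, 80, 69], [3, 2, 59, 97, 70, 55], [4, -3, 57, 96, 67, 50], [5, -7, 56, 88, 61, 43], [8, -12, 49, 76, 54, 41], [3, -5, 55, 110, 93, 81], [4, -10, 52, 95, 76, 63], [13, -12, 27, 65, 60, 57]]
```

The third pot is wedged steeply against the drop edge with its rim about 4 mm above the deck. I'll nudge it in with shut fingers, turned 90° so their 22 mm width clears the 38 mm gate.

```bash
python3 plan.py -50 -1 -90 185; python3 plan.py -50 -1 -90 57.5; python3 -c "from h import *;print(env.observe()['q'])"
```

```text
t 22.5 now st [-189.4    0.4] tipz 185.1 w 0.011893899530038977 F [-0.1 -0.1 -0.6]
turn/8 [-0.     0.    11.233] shift/50 [-2.800e-02  2.789e+00  2.000e-03]
t 22.5 now st [-189.4    0.4] tipz 185.1 w 0.011893899530038977 F [-0.1 -0.1 -0.6]
turn/8 [-0.     0.    11.233] shift/50 [-0.028  2.789  2.552]
[-3.16702614e+00  1.70592940e+01  8.99228606e+01 -2.32413411e-03
  7.30202593e+01 -8.47122903e+01]
```

Request:
{"name": "move_arm", "arguments": {"motion": [[[0,0,0],[0,0,0.94]],[[0,0,0],[0,0,0.94]],[[0,0,0],[0,0,0.94]],[[0,0,0],[0,0,0.94]],[[0,0,0],[0,0,0.94]],[[0,0,0],[0,0,0.94]],[[0,0,0],[0,0,0.94]],[[0,0,0],[0,0,0.94]],[[0,0,0],[0,0,0.94]],[[0,0,0],[0,0,0.94]],[[0,0,0],[0,0,0.94]],[[0,0,0],[0,0,0.93]],[[0,0.46,0.3],[0,0,0]],[[0,0.46,0.3],[0,0,0]],[[0,0.46,0.4],[0,0,0]],[[0,0.46,0.4],[0,0,0]],[[0,0.46,0.4],[0,0,0]],[[0,0.46,0.4],[0,0,0]],[[0,0,0.2],[0,0,0]],[[0,0,0],[0,0,0]]], "claw": 1}}

```text
time_s: 24.5
position: [0.6037, 0.0712, 0.0803]
tool_rot: [[0.15, 0.989, -0.004], [0.989, -0.15, 0.0], [-0.0, -0.004, -1.0]]
ft_force: [-0.9, 0.6, -0.1]
grip_width: 0.0003
gripper_force: 0.0
```

```bash
python3 plan.py -20 -1 -90 57
```

```text
t 24.5 now st [-52.9  -0.4] tipz 63.3 w 0.0002899936237824209 F [-0.9  0.6 -0.1]
turn/8 [-0.028  0.002 -0.037] shift/50 [-0.013  0.658  0.125]
```

Request:
{"name": "move_arm", "arguments": {"motion": [[[-0.01,0.2,0.06],[-0.03,0,-0.04]],[[0,0.2,0.06],[0,0,0]],[[0,0.2,0],[0,0,0]],[[0,0.1,0],[0,0,0]],[[0,0.1,0],[0,0,0]],[[0,0.1,0],[0,0,0]],[[0,0.06,0],[0,0,0]],[[0,0.06,0],[0,0,0]],[[0,0,0],[0,0,0]]]}}

```text
time_s: 25.4
position: [0.655, 0.0634, 0.0765]
tool_rot: [[0.144, 0.99, 0.004], [0.99, -0.144, -0.001], [-0.0, 0.004, -1.0]]
ft_force: [-0.0, -0.5, -0.4]
grip_width: -0.0001
gripper_force: 0.0
```

```bash
python3 plan.py 5 -1 -90 57
cat > slot.py <<'E'
from m import *
s=viewer.get_image("scene")
H,W=s["depth"].shape; v,u=np.mgrid[:H,:W]; d=s["depth"]
P=np.stack([(u-s["cx"])/s["fx"]*d,-(v-s["cy"])/s["fy"]*d,-d],-1)@np.array(s["attitude"]).T+s["eye"]
S=(P[...,:2]-o)@R(th)*1000; f=s["frame"].astype(int)
m=(abs(S[...,1])<52)&(S[...,0]>-8)&(S[...,0]<68)&(f[...,0]-f[...,2]>30)&(P[...,2]<.1)
Q=np.c_[S[m],P[m][:,2]*1000].round(0).astype(int); print(len(Q),Q[np.argsort(-Q[:,2])][::max(1,len(Q)//20)].tolist())
E
python3 slot.py
```

```text
t 25.4 now st [-1.  -0.7] tipz 59.5 w -6.644116067463928e-05 F [-0.  -0.5 -0.4]
turn/8 [0.031 0.    0.005] shift/50 [-0.006  0.121  0.05 ]
62 [[5, -2, 58], [0, 8, 54], [1, -2, 53], [3, -7, 50], [5, -13, 48], [5, -8, 40], [22, -4, 37], [14, -10, 36], [23, 7, 35], [22, 0, 35], [26, -5, 34], [13, -5, 33], [26, 4, 32], [8, -3, 32], [22, 0, 32], [4, -2, 30], [17, -5, 29], [8, -6, 25], [24, 7, 20], [21, 0, 19], [27, 0, 19]]
```

Request:
{"name": "move_arm", "arguments": {"motion": [[[0,0,0.03],[0.03,0,0]],[[0,0,0.03],[0,0,0]],[[0,0.06,0],[0,0,0]],[[0,0.06,0],[0,0,0]],[[0,0.06,0],[0,0,0]],[[0,0.06,0],[0,0,0]],[[0,0.06,0],[0,0,0]],[[0,0,0],[0,0,0]]]}}

```text
time_s: 26.25
position: [0.6706, 0.0612, 0.0748]
tool_rot: [[0.144, 0.99, 0.002], [0.99, -0.144, -0.0], [0.0, 0.002, -1.0]]
ft_force: [-1.7, -1.0, 8.3]
grip_width: 0.0003
gripper_force: 4.3
```

```bash
python3 plan.py 5 -1 -90 57; python3 slot.py
```

```text
t 26.25 now st [14.7 -0.6] tipz 57.8 w 0.000262956049157736 F [-1.7 -1.   8.3]
turn/8 [ 0.016 -0.001  0.005] shift/50 [-0.007 -0.194  0.016]
52 [[20, 3, 61], [18, -7, 58], [18, -10, 57], [21, -6, 56], [21, -9, 54], [16, -11, 52], [18, -13, 51], [17, -7, 48], [21, -12, 47], [18, -12, 45], [19, -12, 36], [18, -7, 34], [20, -6, 34], [15, -3, 33], [27, 3, 33], [25, -4, 33], [30, -1, 33], [24, -6, 33], [24, 9, 32], [16, -12, 32], [27, 6, 32], [23, -8, 30], [24, -6, 30], [28, 1, 29], [17, -9, 27], [29, -3, 22]]
```

The pot has come off the edge and is tipping forward. I'll push on a little.

Request:
{"name": "move_arm", "arguments": {"motion": [[[0,0.06,0],[0,0,0]],[[0,0.06,0],[0,0,0]],[[0,0.06,0],[0,0,0]],[[0,0.06,0],[0,0,0]],[[0,0.06,0],[0,0,0]],[[0,0,0],[0,0,0]],[[0,0,0],[0,0,0]]]}}

```text
time_s: 27.0
position: [0.6864, 0.0588, 0.0759]
tool_rot: [[0.144, 0.99, 0.006], [0.99, -0.144, -0.001], [0.0, 0.006, -1.0]]
ft_force: [1.5, 0.2, 10.9]
grip_width: -0.0001
gripper_force: 5.9
```

```bash
python3 plan.py 5 -1 -90 57; python3 slot.py
```

```text
t 27.0 now st [30.7 -0.7] tipz 58.9 w -6.652025750323422e-05 F [ 1.5  0.2 10.9]
turn/8 [ 0.044 -0.002  0.004] shift/50 [-0.006 -0.514  0.039]
59 [[37, -2, 60], [32, -7, 59], [35, -4, 59], [35, 5, 58], [37, 2, 57], [34, -6, 57], [35, -10, 56], [30, -12, 54], [34, -5, 53], [31, -13, 52], [30, -11, 48], [26, -10, 45], [13, 2, 42], [15, -8, 41], [15, -8, 39], [13, 2, 39], [24, -11, 38], [19, -8, 37], [24, -6, 36], [15, -8, 36], [26, -9, 35], [27, -5, 34], [32, -4, 33], [32, 4, 33], [33, -1, 32], [29, -3, 31], [29, -8, 30], [26, -8, 29], [-3, 19, 26], [31, -5, 23]]
```

It's now leaning forward past vertical under the fingertips. I'll lift clear and let it fall.

Request:
{"name": "move_arm", "arguments": {"motion": [[[0,0.04,-0.05],[0,0,0]],[[0,0,-0.2],[0,0,0]],[[0,0,-0.5],[0,0,0]],[[0,-0.3,-0.6],[0,0,0]],[[0,-0.6,-0.6],[0,0,0]],[[0,-0.8,0],[0,0,0]],[[0,-0.8,0],[0,0,0]],[[0,-0.8,0],[0,0,0]],[[0,0,0],[0,0,0]],[[0,0,0],[0,0,0]]]}}

```text
time_s: 28.05
position: [0.5233, 0.0826, 0.1717]
tool_rot: [[0.144, 0.99, 0.001], [0.99, -0.144, -0.0], [0.0, 0.001, -1.0]]
ft_force: [0.5, 0.2, 0.9]
grip_width: 0.0002
gripper_force: 0.0
```

```bash
python3 plan.py 5 -1 -90 57
cat > slot2.py <<'E'
from m import *
for n in ("top","scene"):
    s=viewer.get_image(n)
    H,W=s["depth"].shape; v,u=np.mgrid[:H,:W]; d=s["depth"]
    P=np.stack([(u-s["cx"])/s["fx"]*d,-(v-s["cy"])/s["fy"]*d,-d],-1)@np.array(s["attitude"]).T+s["eye"]
    S=(P[...,:2]-o)@R(th)*1000
    G={}
    for a,b,z in zip(S[...,0].ravel(),S[...,1].ravel(),P[...,2].ravel()*1000):
        if -10<a<75 and abs(b)<45 and z<100: k=(int((a+10)//5),int((b+45)//6)); G[k]=max(G.get(k,0),z)
    print(n,"max z, rows x from -10 step 5, cols y from -45 step 6")
    for i in range(17): print(i*5-10,[int(G.get((i,j),-1)) for j in range(15)])
E
python3 slot2.py
```

```text
t 28.05 now st [-134.2   -0.7] tipz 154.7 w 0.00020381369434552298 F [0.5 0.2 0.9]
turn/8 [ 0.007 -0.     0.007] shift/50 [-0.006  2.783  1.954]
top max z, rows x from -10 step 5, cols y from -45 step 6
-10 [61, -1, -1, -1, -1, -1, -1, -1, -1, -1, -1, -1, -1, -1, -1]
-5 [57, -1, -1, -1, -1, -1, -1, -1, -1, -1, -1, -1, -1, -1, -1]
0 [68, 73, -1, -1, -1, -1, -1, -1, -1, -1, -1, -1, -1, -1, -1]
5 [76, 75, -1, -1, -1, -1, -1, -1, -1, -1, -1, -1, -1, -1, -1]
10 [-1, -1, -1, -1, -1, -1, -1, -1, -1, -1, -1, -1, -1, -1, -1]
15 [4, 4, -1, -1, -1, -1, -1, -1, -1, -1, -1, -1, -1, -1, -1]
20 [-1, -1, -1, -1, -1, -1, -1, -1, -1, -1, -1, -1, -1, -1, -1]
25 [6, 8, -1, 6, -1, -1, -1, -1, -1, -1, -1, -1, -1, -1, -1]
30 [7, 9, 8, 7, -1, -1, -1, -1, -1, -1, -1, -1, -1, -1, -1]
35 [6, 8, 5, 6, -1, -1, -1, -1, -1, -1, -1, -1, -1, -1, -1]
40 [8, 8, 7, 7, 6, -1, -1, -1, -1, -1, 6, 11, -1, 7, 6]
45 [7, 6, 7, 11, 5, -1, -1, -1, -1, 4, 8, 5, 6, 7, 6]
50 [7, 6, 5, 6, 5, 23, 21, 25, 16, 8, 5, 6, 8, 4, 8]
55 [6, 8, 8, 8, 7, 26, 30, 26, 28, 7, 7, 8, 4, 7, 5]
60 [8, 5, 6, 9, 6, 32, 31, 31, 29, 2, 7, 7, 8, 6, 4]
65
[... 544 characters left out ...]
[-1, -1, -1, -1, -1, 29, 36, 31, 32, 33, -1, -1, -1, -1, -1]
25 [-1, -1, -1, -1, -1, -1, 31, 35, 34, 19, -1, -1, -1, -1, -1]
30 [-1, -1, -1, -1, -1, -1, -1, -1, -1, -1, -1, -1, -1, -1, -1]
35 [-1, -1, -1, -1, -1, -1, -1, -1, -1, -1, -1, -1, -1, -1, -1]
40 [-1, -1, -1, -1, -1, -1, -1, -1, -1, -1, -1, -1, -1, -1, -1]
45 [-1, -1, -1, -1, -1, -1, -1, -1, -1, -1, -1, -1, -1, -1, -1]
50 [-1, -1, -1, -1, -1, -1, -1, -1, -1, -1, -1, -1, -1, -1, -1]
55 [-1, -1, -1, -1, -1, -1, -1, -1, -1, -1, -1, -1, -1, -1, -1]
60 [-1, -1, -1, -1, -1, -1, -1, -1, -1, -1, -1, -1, -1, -1, -1]
65 [-1, -1, -1, -1, -1, -1, -1, -1, -1, -1, -1, -1, -1, -1, -1]
70 [75, 73, 74, 74, 74, 74, 74, 74, 74, 72, 76, 75, 74, 25, 72]
```

All pots now lie at or below 36 mm, well under the deck, and the arm is clear. I'll hand in.

```bash
python3 -c "from h import *;print(env.close_job())"
```

```text
the job is handed in; nothing more can be done
None
```

All three pots went through the gate one at a time and lie in the slot well below deck level, after the third stuck on the drop edge and needed a nudge with the shut fingers through the gate; the jar and block stayed put, nothing on the table was touched, and I handed in at about 28 s.

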